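# Right a toppled bottle and secure it in its bench holder

### The arm

A 6-joint arm with a two-finger parallel gripper is mounted at the origin on a cart in front of the work surface, level with it; the furniture and walls round the work are solid. World frame = base frame: x ahead of the robot, y to its left, z up, the work surface at z = 0. Lengths are in m, angles in rad, forces in N, time in s.
With the tool pointing down it reaches from about 0.375 to 0.75 m from the base axis. Payload 9 kg.
Tool frame: the origin (TCP) lies at the very end of the fingers, on their centre line; the grasp point (between the pads) lies r.grasp_offset behind it (r.grasp_offset is the distance from the TCP to the grasp point, in m); z points along the fingers, y is the line along which they close (so a half turn about z gives the same grasp; the last joint's range is limited). The gripper opens to 85 mm and grips with 20 to 120 N. Pads are 22 mm wide; open, the fingers measure 114 mm over their backs; the gripper's body (76 mm by 85 mm) begins 54 mm behind the grasp point. The pads swing forward as they close: fully open they stand 13 mm farther back than shut.
Start: joints at [1.101, 0.104, 0.097, 1.564, 0, 1.353], TCP at [0.149, 0.581, 0.231] pointing down, gripper open.
Joint ranges: [-2.99, 2.99], [-0.84, 1.86], [-1.1, 1.16], [-1.84, 2.11], [-1.51, 1.56], [-3.14, 3.14]. Speed limits (rad/s): [2.22, 2.22, 2.57, 3.14, 3.14, 3.14].

### API

Orientations are given as a unit quaternion [w, x, y, z].
In Python, from station import r gives the robot as it stands.
- The arm moves only by the shell command python3 -m jog 'ROWS' [OPENING] [FORCE]. ROWS is a JSON object of lists of equal length, an entry for each row: "linear": the shift along the tool's x, y, z in cm, a list of three; "delta_rot": the turn, a rotation vector about the tool's x, y, z in rad, a list of three. A call has 1 to 12 rows; each row is the pose to reach, as a shift and turn from the pose commanded when the call began, along the tool's axes at that moment; what a row does not reach only later rows make up. A row lasts 1/8 s, in which the tool goes at most 62.5 mm and 10.7 degrees, less where a joint would pass 70% of its speed; a pose out of reach is approached as far as the arm can. A call with a gripper value outside its range is refused whole. OPENING is the opening, from 0 (shut) to 1 (fully open), set as the call begins (- or left out, the last holds). The fingers move at their own pace and stop on an object; FORCE is the grip in N (left out, the last holds). Time passes only in rows, so rows that repeat a pose let the fingers close. It gives the time, the measured TCP pose, the force, the opening and the grip force at its end, in the units of the state.
- r.get_state(): the state, without advancing time (a new reading comes with each control period).
- r.capture(name): name is "side" or "top" or "wrist"; returns the picture (420x560x3 uint8, blue, green, red); there is no depth.
- r.camera_info(name): a dict with "fx", "fy", "cx", "cy" (pixels), "origin" and "orientation" of the camera in the world. Camera axes: x right, y up, looking along -z (the intrinsics and any distortion apply to the point x, -y, -z); pixel columns grow to the right and rows downward; lengths in m; the calibration is good to about 2 mm. A picture is of the moment at which its call begins: read the wrist's pose just before it. camera_info takes no time and is no camera call; for the wrist camera it gives the pose at the moment of the call.
- r.sign_off(): hands the job in; it is judged then, once.
Trained networks look in the newest picture that a camera, given by its name, has taken for a name from the list of things; names that differ only in an ending like _2 or _b are one class to them, and where a whole thing is asked for, a point or a joint stands for the part that bears it (a point fixed in the world has none). Each returns a list of dicts, best first, with "conf" (0 to 1); they miss things now and then, are a little off and sometimes report something else, mostly with a low value. They report only what shows in the picture. A call takes as long as a camera call.
- r.look_for(query, camera): "bbox" ([left, top, right, bottom] in pixels, round what is visible of it).
- r.silhouettes(query, camera): "mask" (420x560 bool, what is visible of it) and "bbox" ([left, top, right, bottom] in pixels, round what is visible of it).
The state is a dict: "t": time; "joints": joint angles; "joint_vel": joint speeds; "effort": joint torques, N m; "tcp_pos": TCP position; "eef_rot": TCP orientation; "ft_force": force on the tool from outside, world axes, zero at the start; "moment": the same for the moment, N m; "gripper_width": finger opening in m; "finger_force": force on a finger pad.
Only numpy, scipy, OpenCV 4.12 (cv2) and the standard library are available. Lean on these libraries where they do the work, as an engineer would, in place of code of your own. Each camera call takes 0.05 s, during which the arm holds its last target. There are 200 camera calls.

### The job

The square white bottle has fallen over beside the press. Stand it upright on its foot inside the low railed steel holder, setting it down rather than dropping it, then swing the holder's keeper bar fully shut across the front of the bottle so that it cannot topple again. Leave the trays, the pouches and the round wash bottle where they are.

Things in the scene. Friction and masses are not known exactly. Their poses are not given: they have to be found in the camera images.
- square_bottle: Square white plastic bottle with a round grey screw cap, lying on a flat side at the start. Body 58 x 58 mm in section and 112 mm long, then a shoulder; cap 40 mm across, from 132 to 158 mm; whole length 158 mm, 0.22 kg, balanced about 70 mm from the foot. Origin: centre of the foot's underside; its z axis runs from foot to cap, x and y are square to the flat sides.
- bottle_holder: Steel holder fixed to the table. Base plate 116 x 116 mm, its top 6 mm above the table; posts at its corners (x, y = +-50 mm) carry a round rail, top at 49 mm, round the back (+x) and both sides (+-y). The front (-x) is closed only by the keeper bar. Free space inside 90 x 90 mm, open above; the bottle belongs in the middle. Origin: centre of the plate's underside, z up.
- keeper (a joint): Angle of the keeper bar about the upright hinge at the holder's front left corner: 0 = shut across the front (its stop), growing as the free end swings outward, away from the holder; at 1.57 it points straight out to the front (-x of the holder); stop at 2.0. It stays where it is left (stiff, about 1 N at the end).
- keeper_grip (a point): On the axis of the black upright knob at the free end of the keeper bar, 100 mm from the hinge: a round post 16 mm across, from 41 to 81 mm above the table; this point is at 67 mm. When shut it stands at the holder's front right corner (holder x -50, y -50 mm).
- keeper_hinge (a point): Centre of the keeper bar's hinge, at holder x -50, y +50 mm, 47 mm above the table; the bar is 8 mm thick and lies at this height.
- sample_tray_top: Upper of two stacked flat grey lidded trays, 127 x 84 x 23 mm each, at the right of the holder; to be left alone. Origin: centre of its underside.
- wash_bottle: Round white wash bottle with a bent spout, standing upright at the back, 65 mm across, 210 mm high; to be left alone. Origin: centre of its underside.
- pouch_front: Flat silver foil pouch, 80 x 108 x 13 mm, at the front; to be left alone. Origin: centre of its underside.
- pouch_right: Flat silver foil pouch, 77 x 107 x 13 mm, at the right; to be left alone. Origin: centre of its underside.

How it is judged:
On the way, in this order (a step that is already met when the one before it is completed fails the run):
1. the bottle stands upright on its foot inside the holder (angle between square_bottle's own z axis and vertical below 0.1 rad and horizontal distance between square_bottle and bottle_holder below 0.025 m and z of square_bottle in the frame of bottle_holder below 0.01 m), for 0.2 s.
2. the keeper bar is shut across the front (value of joint keeper below 0.12 rad), for 0.2 s.
At the end, for the whole second after the job is handed in: The bottle stands at rest, upright within 0.1 rad, its foot on the holder's plate (within 4 mm) and within 25 mm of the holder's centre, inside the rails; the keeper bar is shut to within 0.12 rad (all of step 1 and linear speed of square_bottle below 0.02 m/s and value of joint keeper below 0.12 rad); the robot touches nothing.
It fails at once if the bottle is dropped or driven hard into the holder (over 60 N) (contact force between square_bottle and bottle_holder above 60 N).
It fails at once if a tray, a pouch or the wash bottle is pushed away by more than 40 mm, or the wash bottle is tipped (distance of any of sample_tray_top, wash_bottle, pouch_front, pouch_right from where it was at the start of the episode above 0.04 m or angle between wash_bottle's own z axis and vertical above 0.4 rad).
It also fails if it takes over 54 s, if anything falls off the work surface, if the arm or the gripper's body presses on something with over 40 N, if the wrist force passes 120 N, or if a joint passes its speed limit or range.

## Working session

There is one attempt and no reset: what is moved stays moved. The work goes in short steps, Python scripts to look and compute and a shell command to move; the robot and the scene stay as the last step left them, time stands still between calls to the robot, and variables do not carry over. Pictures are saved under pics/ and viewed, at most 14 in all, crops included, and the job is handed in when it is done.

```bash
ls; mkdir -p pics; cat > h.py <<'E'
import numpy as np, cv2
from scipy.spatial.transform import Rotation as R
from station import r
def rot(q): return R.from_quat([q[1],q[2],q[3],q[0]])
def ray(i,u,v):
    d=np.array([(u-i['cx'])/i['fx'],-(v-i['cy'])/i['fy'],-1.]); d=rot(i['orientation']).as_matrix()@d
    return np.array(i['origin']),d/np.linalg.norm(d)
def onz(i,u,v,z):
    o,d=ray(i,u,v); return o+d*(z-o[2])/d[2]
def proj(i,p):
    c=rot(i['orientation']).as_matrix().T@(np.array(p)-i['origin']); return np.array([i['cx']+i['fx']*c[0]/-c[2], i['cy']-i['fy']*c[1]/-c[2]])
def tri(a,b):
    (o1,d1),(o2,d2)=a,b
    s=np.linalg.lstsq(np.c_[d1,-d2],o2-o1,rcond=None)[0]; p,q=o1+s[0]*d1,o2+s[1]*d2
    return (p+q)/2,np.linalg.norm(p-q)
E
python3 - <<'E'
from h import *
np.set_printoptions(precision=4,suppress=True)
ims=[]
for c in ['side','top','wrist']:
    i=r.camera_info(c); im=r.capture(c); ims.append(im); cv2.imwrite(f'pics/{c}0.png',im); print(c,i)
    for q in ['square_bottle','bottle_holder','keeper_grip','keeper','wash_bottle','sample_tray_top','pouch_front']:
        print(q,[(np.round(d['bbox'],1).tolist(),round(d['conf'],2)) for d in r.look_for(q,c)[:2]])
print(r.get_state(),r.grasp_offset)
E
```

```text
pics
side {'fx': 441.3248171968509, 'fy': 441.3248171968509, 'cx': 280.5846867043581, 'cy': 215.02872795144802, 'origin': array([0.2488, 0.5795, 0.6122]), 'orientation': array([-0.2543, -0.1123,  0.4073,  0.87  ])}
square_bottle [([357.5, 175.1, 401.4, 233.0], 0.57)]
bottle_holder [([206.4, 217.6, 325.4, 286.1], 0.58)]
keeper_grip [([253.9, 249.8, 328.0, 273.3], 0.9)]
keeper [([257.0, 251.8, 323.7, 274.2], 0.79)]
wash_bottle [([181.3, 112.7, 215.2, 211.1], 0.58)]
sample_tray_top [([221.8, 171.6, 281.5, 201.3], 0.85)]
pouch_front [([347.2, 249.7, 410.2, 292.6], 0.91), ([205.1, 221.4, 325.2, 285.0], 0.33)]
top {'fx': 430.1025493776735, 'fy': 430.1025493776735, 'cx': 281.9863199191095, 'cy': 213.26719990580764, 'origin': array([0.5398, 0.0512, 0.9018]), 'orientation': array([ 0.7147,  0.0132, -0.0326, -0.6986])}
square_bottle [([333.8, 266.8, 420.3, 304.3], 0.98)]
bottle_holder [([205.4, 163.2, 276.3, 281.1], 0.8)]
keeper_grip [([223.4, 227.0, 253.5, 276.5], 0.65)]
keeper [([221.8, 224.8, 252.9, 278.4], 0.6)]
wash_bottle [([274.1, 62.4, 312.6, 132.4], 0.94), ([220.8, 227.6, 256.1, 282.2
[... 263 characters left out ...]
in': array([0.0856, 0.597 , 0.375 ]), 'orientation': array([ 0.7836, -0.1029, -0.0795,  0.6076])}
square_bottle []
bottle_holder []
keeper_grip []
keeper []
wash_bottle []
sample_tray_top []
pouch_front []
{'t': 1.2, 'joints': array([ 1.1013,  0.1041,  0.0973,  1.5639, -0.    ,  1.3531]), 'joint_vel': array([ 0.0008,  0.    ,  0.0004, -0.0003,  0.0019,  0.0002]), 'effort': array([  0.0016, -55.6762,  50.3767,   0.0007,  -0.0003,  -0.    ]), 'tcp_pos': array([0.1495, 0.5811, 0.2314]), 'eef_rot': array([0.    , 0.1256, 0.9921, 0.0001]), 'ft_force': array([-0.0477, -0.2264, -0.0139]), 'moment': array([-0.0529,  0.069 , -0.0445]), 'finger_force': 0.0, 'gripper_width': 0.08536385199121387} 0.0187
```

View pics/top0.png

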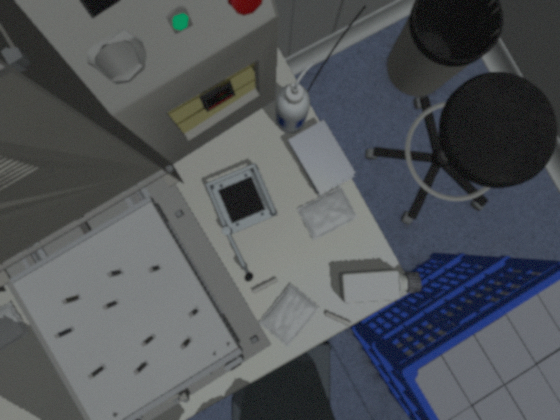

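View pics/side0.png

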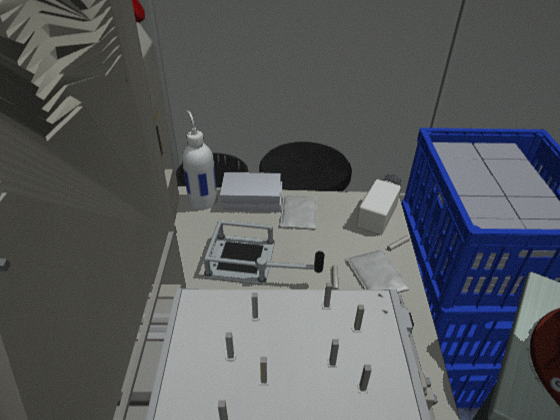

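The top view shows the holder at about (240,200), with the open keeper bar's knob at (248,277). The bottle lies at (375,287) with its cap to the right, close to the blue crates. The side view agrees: knob at (319,262), bottle at (380,206). I'll zoom in for the corners.

```bash
python3 - <<'E'
from h import *
np.set_printoptions(precision=4,suppress=True)
t=cv2.imread('pics/top0.png'); s=cv2.imread('pics/side0.png')
a=cv2.resize(t[155:315,195:435],None,fx=3.3,fy=3.3,interpolation=2); b=cv2.resize(s[165:300,195:420],None,fx=3.5,fy=3.5,interpolation=2)
cv2.imwrite('pics/tz.png',np.clip(a*1.5,0,255)[:600,:800]); cv2.imwrite('pics/sz.png',np.clip(b*1.3,0,255)[:600,:800])
it,is_=r.camera_info('top'),r.camera_info('side')
m=r.silhouettes('square_bottle','top')[0]['mask'].astype(np.uint8); rc=cv2.minAreaRect(cv2.findNonZero(m)); print(rc)
for p in cv2.boxPoints(rc): print(p,onz(it,*p,.058))
print('holder centre approx',onz(it,240,197,.006))
E
```

```text
((379.1379699707031, 284.15521240234375), (32.553829193115234, 81.96588897705078), 85.2363510131836)
[336.9449 271.338 ] [ 0.4835 -0.0813  0.058 ]
[418.6276 264.5311] [ 0.5    -0.2426  0.058 ]
[421.3311 296.9725] [ 0.4369 -0.248   0.058 ]
[339.6483 303.7794] [ 0.4209 -0.0875  0.058 ]
holder centre approx [0.6301 0.1157 0.006 ][ WARN:0@0.590] global loadsave.cpp:1063 imwrite_ Unsupported depth image for selected encoder is fallbacked to CV_8U.
```

View pics/tz.png

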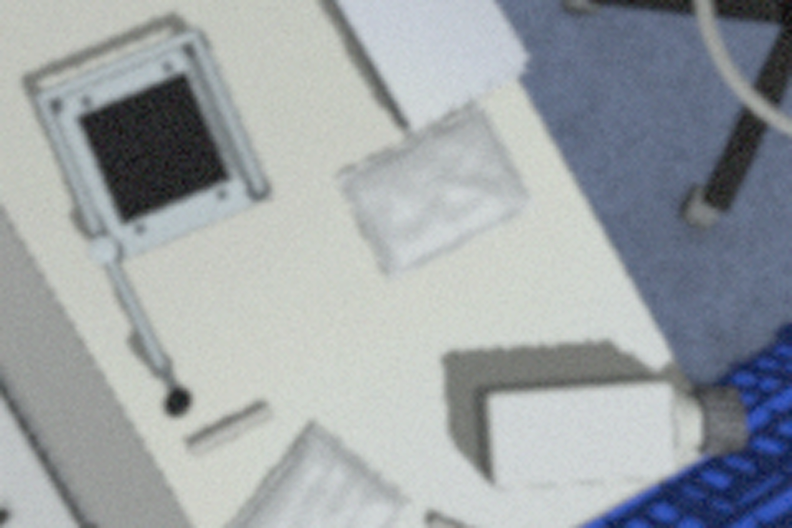

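View pics/sz.png

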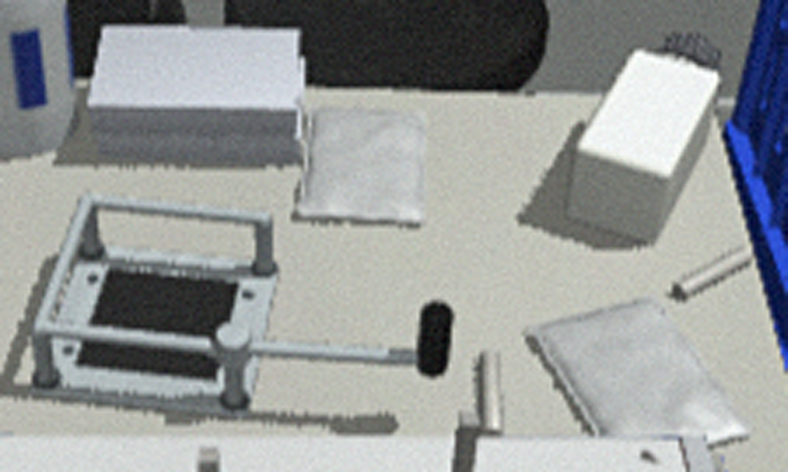

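The zooms show the bottle's top face corners, the rail corners and the knob clearly in both views, so I'll triangulate them.

```bash
python3 - <<'E'
from h import *
np.set_printoptions(precision=4,suppress=True)
it,is_=r.camera_info('top'),r.camera_info('side')
T=lambda p:ray(it,195+p[0]/3.3,155+p[1]/3.3); S=lambda p:ray(is_,195+p[0]/3.5,165+p[1]/3.5)
P={'footback':((486,388),(580,152)),'footfront':((497,486),(668,178)),'shback':((670,381),(640,50)),'shfront':((674,478),(719,72)),
'knobtop':((178,400),(437,308)),'hingetop':((104,247),(235,330)),'backleft':((35,95),(40,325)),'backright':((200,37),(88,202)),'frontright':((262,192),(268,215))}
W={}
for k,(a,b) in P.items():
    W[k],e=tri(T(a),S(b)); print(k,W[k],round(e,4))
c=(W['hingetop']+W['backleft']+W['backright']+W['frontright'])/4; print('holder',c)
fx=(W['backleft']+W['backright']-W['hingetop']-W['frontright']); print('yaw',np.arctan2(fx[1],fx[0]), [np.linalg.norm(W[a]-W[b]) for a,b in [('backleft','backright'),('backright','frontright'),('frontright','hingetop'),('hingetop','backleft')]])
m=(W['shback']+W['shfront'])/2-(W['footback']+W['footfront'])/2; print('bottle axis',m,np.arctan2(m[1],m[0]),(W['footback']+W['footfront'])/2)
s=r.get_state(); print('tool axes\n',rot(s['eef_rot']).as_matrix())
print('cam in tool',rot(s['eef_rot']).inv().apply(r.camera_info('wrist')['origin']-s['tcp_pos']))
E
```

```text
footback [ 0.4783 -0.0943  0.0503] 0.0056
footfront [ 0.4234 -0.1     0.0519] 0.0007
shback [ 0.486  -0.2035  0.0544] 0.003
shfront [ 0.4321 -0.2033  0.0594] 0.0029
knobtop [0.4723 0.0892 0.0803] 0.0004
hingetop [0.5595 0.1364 0.0571] 0.0007
backleft [0.6496 0.1809 0.0489] 0.002
backright [0.6915 0.0847 0.0411] 0.0042
frontright [0.5971 0.0446 0.0473] 0.004
holder [0.6244 0.1116 0.0486]
yaw 0.4302214036953186 [np.float64(0.10522070211085999), np.float64(0.10281404302750795), np.float64(0.09966105379707464), np.float64(0.10087048131023763)]
bottle axis [ 0.0082 -0.1062  0.0058] -1.4935745960862246 [ 0.4508 -0.0972  0.0511]
tool axes
 [[-0.9685  0.2492  0.    ]
 [ 0.2492  0.9685  0.    ]
 [-0.      0.0001 -1.    ]]
cam in tool [ 0.0658 -0.0005 -0.1436]
```

```bash
cat >> h.py <<'E'
np.set_printoptions(precision=4,suppress=True)
A=np.array
def frame(z,y):  # tool frame from tool z and approx closing axis y
    z=A(z,float)/np.linalg.norm(z); y=A(y,float); y=y-z*(y@z); y/=np.linalg.norm(y); return R.from_matrix(np.c_[np.cross(y,z),y,z])
def go(grasp,Rt,ref=None,g=None):
    """shift cm / rotvec in tool axes from the current pose so the grasp point is at grasp"""
    s=r.get_state(); g=r.grasp_offset if g is None else g
    R0=rot(s['eef_rot']); tcp=A(grasp)+Rt.apply([0,0,g])
    print('lin',np.round(R0.inv().apply(tcp-s['tcp_pos'])*100,1),'rot',np.round((R0.inv()*Rt).as_rotvec(),3),'tcp',tcp,'t',s['t'])
def tiltframe(az,phi,ysign=1):
    """tool pointing phi from down toward azimuth az; closing axis horizontal"""
    z=[np.sin(phi)*np.cos(az),np.sin(phi)*np.sin(az),-np.cos(phi)]
    return frame(z,ysign*A([-np.sin(az),np.cos(az),0]))
E
python3 - <<'E'
from h import *
it,is_=r.camera_info('top'),r.camera_info('side')
for n,a,b in [('crate far',(433,255),(422,130)),('crate near',(356,330),(440,232))]: print(n,tri(ray(it,*a),ray(is_,*b)))
for p in [(486,388),(497,486),(670,381),(674,478)]: print('top',onz(it,195+p[0]/3.3,155+p[1]/3.3,.058))
for p in [(580,152),(668,178),(640,50),(719,72)]: print('side',onz(is_,195+p[0]/3.5,165+p[1]/3.5,.058))
az=-1.494
print('hover'); go([.456,-.14,.20],tiltframe(az,0))
E
```

```text
crate far (array([ 0.4756, -0.2477,  0.1601]), np.float64(0.09652906162674839))
crate near (array([ 0.3425, -0.1348,  0.0221]), np.float64(0.044094393652297205))
top [ 0.4813 -0.0918  0.058 ]
top [ 0.424  -0.0991  0.058 ]
top [ 0.4876 -0.2018  0.058 ]
top [ 0.4305 -0.2044  0.058 ]
side [ 0.4728 -0.0866  0.058 ]
side [ 0.4218 -0.0924  0.058 ]
side [ 0.4833 -0.1994  0.058 ]
side [ 0.4338 -0.2042  0.058 ]
hover
lin [-47.7 -62.2   5. ] rot [ 0.    -0.     1.242] tcp [ 0.456  -0.14    0.1813] t 1.25
```

```bash
python3 -m jog '{"linear":[[-12.4,-8.2,-2],[-12.4,-8.2,-2],[-24.8,-16.4,-2],[-24.8,-16.4,-2],[-37.3,-24.5,-2],[-37.3,-24.5,-2],[-37.3,-24.5,-2],[-47.7,-62.2,2],[-47.7,-62.2,2],[-47.7,-62.2,2],[-47.7,-62.2,2],[-47.7,-62.2,2]],"delta_rot":[[0,0,0],[0,0,0.15],[0,0,0.3],[0,0,0.5],[0,0,0.7],[0,0,0.9],[0,0,1.0],[0,0,1.242],[0,0,1.242],[0,0,1.242],[0,0,1.242],[0,0,1.242]]}' 1
python3 - <<'E'
from h import *
go([.456,-.14,.23],tiltframe(-1.494,0)); print(r.get_state()['joints'])
E
```

```text
t: 2.75
tcp_pos: [0.4533, -0.0546, 0.2202]
eef_rot: [0.0, 0.679, 0.734, 0.0]
ft_force: [0.5, 0.2, -1.0]
gripper_width: 0.0855
finger_force: 0.0
lin [-8.5 -0.4  0.9] rot [0.001 0.    0.   ] tcp [ 0.456  -0.14    0.2113] t 2.75
[-0.4078 -0.3416 -0.3366  1.5747  0.0002  1.0861]
```

```bash
python3 - <<'E'
from h import *
iw=r.camera_info('wrist'); im=r.capture('wrist'); cv2.imwrite('pics/w1.png',im)
for d in r.silhouettes('square_bottle','wrist')[:1]:
    print(d['bbox'],d['conf']); rc=cv2.minAreaRect(cv2.findNonZero(d['mask'].astype(np.uint8))); 
    for p in cv2.boxPoints(rc): print(p,onz(iw,*p,.058))
    np.save('m.npy',d['mask'])
for p in [(.481,-.092,.058),(.424,-.099,.058),(.487,-.202,.058),(.43,-.204,.058)]: print(proj(iw,p))
E
```

```text
[243.8, 211.7, 307.1, 358.5] 0.68
[243. 212.] [ 0.4212 -0.0807  0.058 ]
[304. 212.] [ 0.4768 -0.0764  0.058 ]
[304. 361.] [ 0.4921 -0.2361  0.058 ]
[243. 361.] [ 0.4292 -0.241   0.058 ]
[306.9139 228.4515]
[245.0603 231.0922]
[302.2088 332.0213]
[245.6466 329.9394]
```

View pics/w1.png

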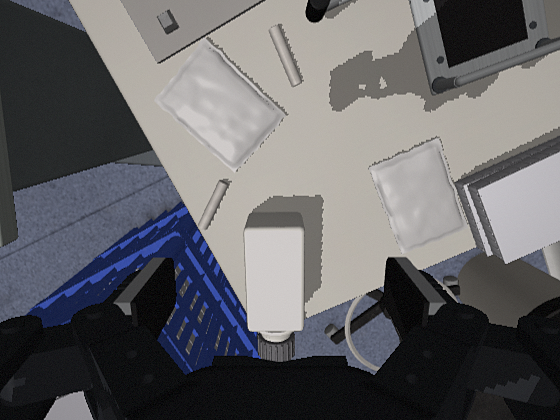

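The wrist view shows the bottle's top face corners at (246,228), (303,227), (302,331) and (247,330), within 2 px of the prediction. The crate rim lies to the left of it, with its corner near (183,208), so I'll check its height before tilting.

```bash
python3 - <<'E'
from h import *
iw,it,is_=[r.camera_info(c) for c in ('wrist','top','side')]
print('w-s',tri(ray(iw,183,208),ray(is_,440,232)),'w-t',tri(ray(iw,183,208),ray(it,356,330)))
for p in [(246,228),(303,227),(302,331),(247,330)]: print(onz(iw,*p,.058))
for h in (0,.1,.2): print(h,onz(iw,183,208,h),onz(it,356,330,h),onz(is_,440,232,h),onz(is_,422,130,h),onz(it,433,255,h))
az=-1.515
a=A([np.cos(az),np.sin(az),0]); f=A([.452,-.094,0.])
for off,h in ((.07,.16),(.075,.036)):
    print(off); go(f+a*off+A([0,0,h]),tiltframe(az,-.45))
E
```

```text
w-s (array([ 0.3397, -0.0983,  0.0468]), np.float64(0.04862067244040697)) w-t (array([ 0.3154, -0.1584, -0.1683]), np.float64(0.02561313316720878))
[ 0.424  -0.0987  0.058 ]
[ 0.4764 -0.094   0.058 ]
[ 0.4851 -0.2038  0.058 ]
[ 0.4299 -0.2066  0.058 ]
0 [ 0.3503 -0.1009  0.    ] [ 0.3595 -0.1318  0.    ] [ 0.3255 -0.1751  0.    ] [ 0.497 -0.574  0.   ] [ 0.5179 -0.2933  0.    ]
0.1 [ 0.3773 -0.0711  0.1   ] [ 0.3795 -0.1115  0.1   ] [ 0.313  -0.0519  0.1   ] [ 0.4564 -0.3856  0.1   ] [ 0.5203 -0.2551  0.1   ]
0.2 [ 0.4042 -0.0413  0.2   ] [ 0.3995 -0.0912  0.2   ] [0.3004 0.0714 0.2   ] [ 0.4159 -0.1972  0.2   ] [ 0.5228 -0.2169  0.2   ]
0.07
lin [-9.8 -0.4  7.6] rot [-0.004  0.451  0.014] tcp [ 0.4555 -0.1558  0.1432] t 2.85
0.075
lin [-10.3  -0.4  20. ] rot [-0.004  0.451  0.014] tcp [ 0.4557 -0.1608  0.0192] t 2.85
```

The crate top works out to be below table level, so the tilt is free. The tool will lean 0.6 rad over the cap.

```bash
cat > g.py <<'E'
from h import *
az=-1.515; a=A([np.cos(az),np.sin(az),0]); f=A([.4525,-.094,0.]); Rg=tiltframe(az,-.6)
G=f+a*.075+A([0,0,.036])
E
python3 - <<'E'
from g import *
go(G-Rg.apply([0,0,.10]),Rg); go(G,Rg)
E
```

```text
lin [-15.7  -0.5  11.6] rot [-0.005  0.601  0.014] tcp [ 0.4592 -0.2147  0.1031] t 2.85
lin [-10.   -0.4  19.9] rot [-0.005  0.601  0.014] tcp [ 0.4561 -0.1583  0.0206] t 2.85
```

```bash
python3 -m jog '{"linear":[[-4,-0.1,1],[-8,-0.3,3],[-12,-0.4,6],[-15.7,-0.5,10],[-15.7,-0.5,11.6],[-15.7,-0.5,11.6]],"delta_rot":[[0,0.15,0],[0,0.3,0.014],[0,0.45,0.014],[-0.005,0.601,0.014],[-0.005,0.601,0.014],[-0.005,0.601,0.014]]}' 1
python3 - <<'E'
from g import *
go(G,Rg)
iw=r.camera_info('wrist'); im=r.capture('wrist')
for p in [(.424,-.0985,.058),(.4785,-.094,.058),(.486,-.2035,.058),(.430,-.206,.058)]: cv2.circle(im,tuple(int(round(v)) for v in proj(iw,p)),3,(0,0,255),1)
cv2.imwrite('pics/w2.png',im)
E
```

```text
t: 3.6
tcp_pos: [0.4596, -0.2091, 0.1016]
eef_rot: [-0.218, 0.654, 0.695, 0.203]
ft_force: [0.7, 0.2, -0.1]
gripper_width: 0.0857
finger_force: 0.0
lin [-0.4 -0.   9.6] rot [-0.005 -0.005  0.003] tcp [ 0.4561 -0.1583  0.0206] t 3.6
```

View pics/w2.png

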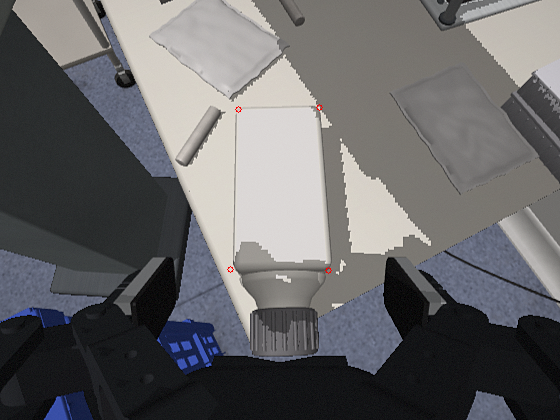

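The markers for the body corners at (238,109), (320,107), (328,270) and (230,269) sit on the bottle. Next I descend and grip.

```bash
python3 -m jog '{"linear":[[0,0,4],[0,0,8],[0,0,9.9],[0,0,9.9],[0,0,9.9]],"delta_rot":[[0,0,0],[0,0,0],[0,0,0],[0,0,0],[0,0,0]]}' 1 && python3 -m jog '{"linear":[[0,0,0],[0,0,0],[0,0,0],[0,0,0],[0,0,0],[0,0,0]],"delta_rot":[[0,0,0],[0,0,0],[0,0,0],[0,0,0],[0,0,0],[0,0,0]]}' 0 60
python3 - <<'E'
from g import *
s=r.get_state(); print('grasp pt',s['tcp_pos']-rot(s['eef_rot']).apply([0,0,r.grasp_offset]),'want',G)
H=A([.624,.112,0])
Rf=tiltframe(.7,-.6+np.pi/2)
for h in (.26,.15,.086): go(H+A([0,0,h]),Rf)
E
```

```text
t: 4.28
tcp_pos: [0.4581, -0.1547, 0.0241]
eef_rot: [-0.214, 0.654, 0.697, 0.203]
ft_force: [-0.5, -0.5, 0.2]
gripper_width: 0.0853
finger_force: 0.0
t: 5.03
tcp_pos: [0.4577, -0.1546, 0.0234]
eef_rot: [-0.215, 0.654, 0.696, 0.203]
ft_force: [1.3, -2.5, 6.2]
gripper_width: 0.0577
finger_force: 64.3
grasp pt [ 0.4584 -0.1651  0.0388] want [ 0.4567 -0.1689  0.036 ]
lin [34.6 19.5 -3.7] rot [-0.432 -0.835 -2.31 ] tcp [0.6358 0.1219 0.2494] t 5.025
lin [28.4 19.5  5.4] rot [-0.432 -0.835 -2.31 ] tcp [0.6358 0.1219 0.1394] t 5.025
lin [24.8 19.5 10.7] rot [-0.432 -0.835 -2.31 ] tcp [0.6358 0.1219 0.0754] t 5.025
```

```bash
python3 - <<'E'
from g import *
s=r.get_state(); R0=rot(s['eef_rot']); p0=s['tcp_pos']; g0=p0-R0.apply([0,0,r.grasp_offset])
H=A([.624,.112,.26])
az0,ph0=-1.515,-.6
for k in np.linspace(0,1,9)[1:]:
    gp=g0+(H-g0)*k; Rt=tiltframe(az0+(0.7-az0)*k, ph0+np.pi/2*k)
    gp[2]=g0[2]+.22*min(1,k*2)
    tcp=gp+Rt.apply([0,0,r.grasp_offset])
    print(np.round(R0.inv().apply(tcp-p0)*100,1).tolist(),np.round((R0.inv()*Rt).as_rotvec(),2).tolist())
E
```

```text
[5.5, 2.1, -2.7] [0.13, -0.19, -0.24]
[10.9, 4.4, -5.5] [0.22, -0.38, -0.51]
[16.5, 6.9, -8.3] [0.25, -0.55, -0.8]
[22.2, 9.5, -11.1] [0.23, -0.7, -1.1]
[25.1, 12.1, -9.3] [0.16, -0.82, -1.42]
[28.1, 14.7, -7.4] [0.02, -0.88, -1.73]
[31.3, 17.2, -5.5] [-0.18, -0.89, -2.04]
[34.6, 19.5, -3.6] [-0.43, -0.83, -2.31]
```

```bash
python3 -m jog '{"linear":[[2.5,0,-3.5],[5.5,2.1,-5],[5.5,2.1,-5],[10.9,4.4,-6],[10.9,4.4,-6],[16.5,6.9,-8.3],[16.5,6.9,-8.3],[22.2,9.5,-11.1],[22.2,9.5,-11.1],[25.1,12.1,-9.3],[25.1,12.1,-9.3],[25.1,12.1,-9.3]],"delta_rot":[[0,0,0],[0.13,-0.19,-0.24],[0.13,-0.19,-0.24],[0.22,-0.38,-0.51],[0.22,-0.38,-0.51],[0.25,-0.55,-0.8],[0.25,-0.55,-0.8],[0.23,-0.7,-1.1],[0.23,-0.7,-1.1],[0.16,-0.82,-1.42],[0.16,-0.82,-1.42],[0.16,-0.82,-1.42]]}'
python3 - <<'E'
from g import *
print(r.get_state()['joints']); H=A([.624,.112,.26])
go(H,tiltframe(.7,.97))
E
```

```text
t: 6.52
tcp_pos: [0.5666, 0.0084, 0.2402]
eef_rot: [0.189, 0.063, 0.98, -0.014]
ft_force: [-0.8, -0.0, -2.1]
gripper_width: 0.0573
finger_force: 65.5
[-0.2358 -0.5073 -0.4816  1.2171  0.0359 -0.0999]
lin [-5.4 12.2  1.1] rot [-0.529 -0.556 -0.654] tcp [0.6358 0.1219 0.2494] t 6.525
```

```bash
python3 -m jog '{"linear":[[-1,3,0],[-2,5,0],[-3,8,0.5],[-4,10,1],[-5.4,12.2,1.1],[-5.4,12.2,1.1],[-5.4,12.2,1.1],[-5.4,12.2,1.1]],"delta_rot":[[-0.09,-0.09,-0.11],[-0.18,-0.19,-0.22],[-0.26,-0.28,-0.33],[-0.35,-0.37,-0.43],[-0.44,-0.46,-0.54],[-0.529,-0.556,-0.654],[-0.529,-0.556,-0.654],[-0.529,-0.556,-0.654]]}'
python3 - <<'E'
from g import *
print(r.get_state()['joints']); H=A([.624,.112,.26])
go(H,tiltframe(.7,.97))
ims=[]
for c in ('side','top'):
    im=r.capture(c); cv2.imwrite(f'pics/{c}1.png',im); ims.append(im[40:300,160:440])
cv2.imwrite('pics/c1.png',cv2.resize(np.hstack(ims),(800,372)))
E
```

```text
t: 7.52
tcp_pos: [0.6381, 0.1213, 0.2509]
eef_rot: [0.437, -0.302, 0.832, 0.16]
ft_force: [-0.6, -0.0, -1.7]
gripper_width: 0.0576
finger_force: 65.7
[-0.3809 -0.6383 -0.775   0.8321  0.8126 -0.8107]
lin [ 0.2  0.2 -0. ] rot [-0.002 -0.002 -0.004] tcp [0.6358 0.1219 0.2494] t 7.525
```

View pics/c1.png

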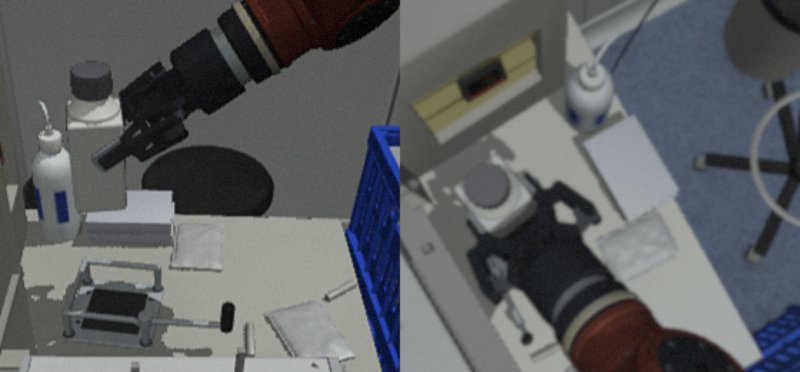

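The bottle hangs upright over the holder, with the cap top at about (224,86) in side and (223,169) in top. Now I'll compute its pose from the grasp transform, cross-check it with those pixels, and work out the lowering.

```bash
cat > b.py <<'E'
from g import *
Rg0=rot([-.215,.654,.696,.203]); pg=A([.4577,-.1546,.0234])
c=pg-Rg0.apply([0,0,r.grasp_offset]); lat=A([-a[1],a[0],0]); ff=f+A([0,0,.029]); ff=ff+lat*((c-ff)@lat)
RB=R.from_matrix(np.c_[np.cross(lat,a),lat,a])   # z axis=a
inT=Rg0.inv().apply(ff-pg); RinT=Rg0.inv()*RB
def bottle():
    s=r.get_state(); Rt=rot(s['eef_rot']); return s['tcp_pos']+Rt.apply(inT), Rt*RinT
E
python3 - <<'E'
from b import *
p,Rb=bottle(); z=Rb.apply([0,0,1]); print('foot',p,'axis',z,'captop',p+z*.158)
print('tri',tri(ray(r.camera_info('top'),223,169.5),ray(r.camera_info('side'),223.7,86)))
is_,it=r.camera_info('side'),r.camera_info('top'); q=p+z*.158
print('proj side',proj(is_,q),'top',proj(it,q), 'foot side',proj(is_,p))
for c in ('side','top'):
    d=r.silhouettes('square_bottle',c); print(c,[(x['bbox'],x['conf']) for x in d[:2]])
s=r.get_state(); R0=rot(s['eef_rot'])
# correction: upright + foot above holder centre
Rn=R.from_rotvec(np.cross(z,[0,0,1]))*R0
for h in (.06,.012,.0065):
    tcp=A([.624,.112,h])-Rn.apply(inT); print(h,np.round(R0.inv().apply(tcp-s['tcp_pos'])*100,2),(R0.inv()*Rn).as_rotvec(),tcp)
E
```

```text
foot [0.6334 0.1188 0.1908] axis [ 0.004 -0.004  1.   ] captop [0.6341 0.1182 0.3488]
tri (array([0.6322, 0.1149, 0.3485]), np.float64(0.0033131947831769727))
proj side [222.3791  86.4839] top [219.8052 166.8504] foot side [229.4707 178.2434]
side [([206.0, 84.6, 249.3, 187.3], 0.67)]
top [([194.4, 150.1, 253.0, 205.4], 0.56)]
0.06 [11.45  0.1   6.41] [ 0.0032 -0.0005 -0.0046] [0.6282 0.1156 0.1208]
0.012 [15.41  0.11  9.12] [ 0.0032 -0.0005 -0.0046] [0.6282 0.1156 0.0728]
0.0065 [15.86  0.11  9.43] [ 0.0032 -0.0005 -0.0046] [0.6282 0.1156 0.0673]
```

```bash
python3 -m jog '{"linear":[[-0.4,0,-0.8],[2,0,0.5],[4.5,0.1,2],[7,0.1,3.5],[9.5,0.1,5],[11.2,0.1,6.2],[11.2,0.1,6.2],[11.2,0.1,6.2]],"delta_rot":[[0,0,0],[0,0,0],[0,0,0],[0,0,0],[0,0,0],[0,0,0],[0,0,0],[0,0,0]]}'
python3 - <<'E'
from b import *
p,Rb=bottle(); z=Rb.apply([0,0,1]); print('foot',p,'axis',z,r.get_state()['joints'])
ims=[]
for c in ('side','top'):
    im=r.capture(c); ims.append(im[100:300,160:320])
cv2.imwrite('pics/c2.png',cv2.resize(np.hstack(ims),(800,500)))
s=r.get_state(); R0=rot(s['eef_rot'])
for h in (.012,.007): print(h,np.round(R0.inv().apply(A([.6245,.113,h])-p)*100,2))
E
```

```text
t: 8.72
tcp_pos: [0.6285, 0.1148, 0.1249]
eef_rot: [0.439, -0.304, 0.83, 0.159]
ft_force: [0.6, 0.6, -1.0]
gripper_width: 0.057
finger_force: 65.6
foot [0.6241 0.1114 0.0641] axis [ 0.0011 -0.0036  1.    ] [-0.4054 -0.5734 -0.9644  0.5974  0.8297 -0.8451]
0.012 [4.23 0.11 3.05]
0.007 [4.64 0.11 3.33]
```

View pics/c2.png

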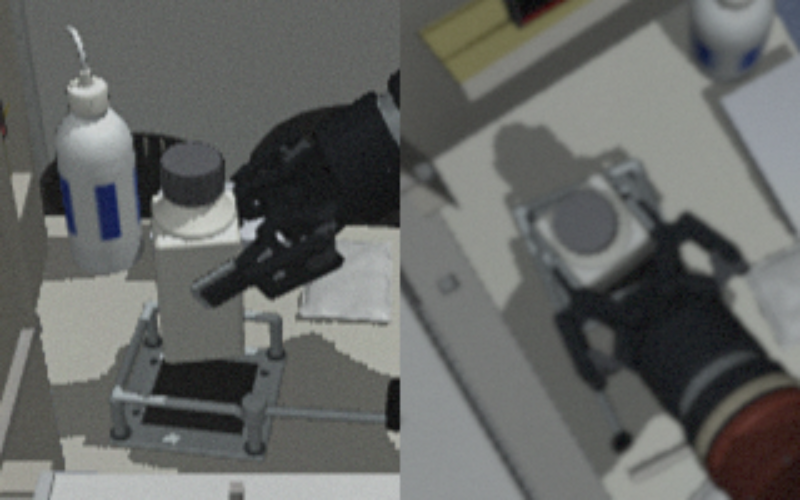

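```bash
python3 -m jog '{"linear":[[1,0,0.7],[2,0.1,1.4],[3,0.1,2.1],[3.7,0.1,2.7],[4.2,0.1,3.0],[4.2,0.1,3.0],[4.2,0.1,3.0]],"delta_rot":[[0,0,0],[0,0,0],[0,0,0],[0,0,0],[0,0,0],[0,0,0],[0,0,0]]}'
python3 - <<'E'
from b import *
p,Rb=bottle(); z=Rb.apply([0,0,1]); print('foot',p,'axis',z,r.get_state()['joints'])
R0=rot(r.get_state()['eef_rot']); print(R0.inv().apply([0,0,-.001])*100)
E
```

```text
t: 9.7
tcp_pos: [0.6283, 0.1163, 0.0721]
eef_rot: [0.439, -0.304, 0.831, 0.16]
ft_force: [-0.8, 0.5, -2.3]
gripper_width: 0.0573
finger_force: 65.6
foot [0.6239 0.113  0.0113] axis [ 0.0021 -0.0039  1.    ] [-0.4022 -0.4822 -1.0062  0.4625  0.8278 -0.8411]
[0.0826 0.0002 0.0564]
```

```bash
python3 -m jog '{"linear":[[0.08,0,0.06],[0.16,0,0.11],[0.25,0,0.17],[0.33,0,0.23],[0.33,0,0.23]],"delta_rot":[[0,0,0],[0,0,0],[0,0,0],[0,0,0],[0,0,0]]}'; python3 -m jog '{"linear":[[0.04,0,0.03],[0.08,0,0.06],[0.08,0,0.06]],"delta_rot":[[0,0,0],[0,0,0],[0,0,0]]}'
```

```text
t: 10.32
tcp_pos: [0.6289, 0.1165, 0.0693]
eef_rot: [0.44, -0.304, 0.83, 0.16]
ft_force: [-3.8, -0.3, 6.6]
gripper_width: 0.0575
finger_force: 65.9
t: 10.7
tcp_pos: [0.6293, 0.1167, 0.0692]
eef_rot: [0.44, -0.304, 0.829, 0.16]
ft_force: [-6.9, -0.6, 12.2]
gripper_width: 0.0576
finger_force: 66.2
```

The foot is on the plate with about 12 N up. I'll release and back out along the tool axis.

```bash
python3 -m jog '{"linear":[[-0.08,0,-0.06],[-0.08,0,-0.06],[-0.08,0,-0.06],[-0.08,0,-0.06]],"delta_rot":[[0,0,0],[0,0,0],[0,0,0],[0,0,0]]}' 1 && python3 -m jog '{"linear":[[0,0,-1],[0,0,-3],[0,0,-6],[0,0,-10],[-1,0,-14],[-2,0,-16],[-2,0,-16]],"delta_rot":[[0,0,0],[0,0,0],[0,0,0],[0,0,0],[0,0,0],[0,0,0],[0,0,0]]}'
python3 - <<'E'
from b import *
print(r.get_state()['joints'],r.get_state()['tcp_pos'])
ims=[]
for c in ('side','top'):
    im=r.capture(c); cv2.imwrite(f'pics/{c}3.png',im); ims.append(im[100:300,160:320])
cv2.imwrite('pics/c3.png',cv2.resize(np.hstack(ims),(800,500)))
E
```

```text
t: 11.2
tcp_pos: [0.628, 0.1165, 0.0673]
eef_rot: [0.438, -0.304, 0.831, 0.16]
ft_force: [0.4, -0.2, 0.3]
gripper_width: 0.0858
finger_force: 0.0
t: 12.08
tcp_pos: [0.5363, 0.0373, 0.1759]
eef_rot: [0.439, -0.304, 0.831, 0.158]
ft_force: [0.4, 0.2, -0.4]
gripper_width: 0.0853
finger_force: 0.0
[-0.7063 -0.7969 -0.9703  1.1575  0.951  -1.2834] [0.5363 0.0373 0.1759]
```

View pics/c3.png

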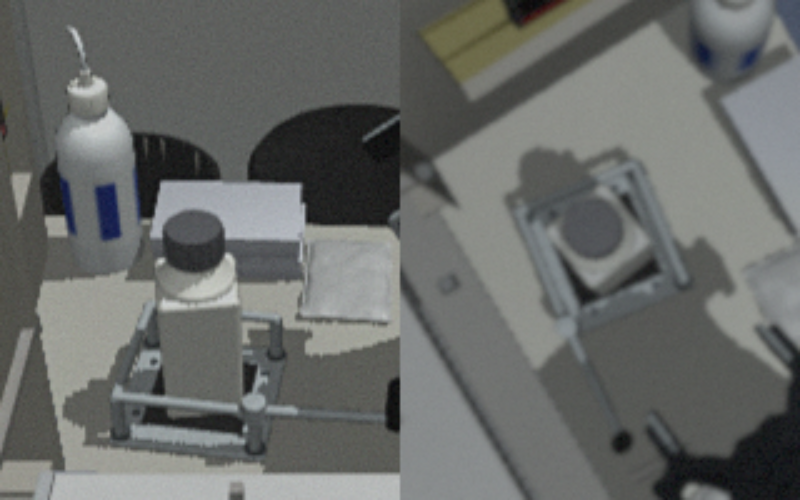

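The bottle stands in the middle of the holder. The knob is unmoved, at top pixel (248,276). Before pushing it from its left I need the height of the white machine there.

```bash
python3 - <<'E'
from b import *
it,is_=r.camera_info('top'),r.camera_info('side')
for a_,b_ in [((241,355),(382,292)),((150,203),(182,290)),((195,312),(359,307)),((155,268),(254,294)),((195,312),(328,287))]: print(tri(ray(it,*a_),ray(is_,*b_)))
for h in (0,.1): print(h,onz(it,222,276,h),onz(it,270,345,h),onz(it,178,185,h))
hg=A([.559,.1365]); s=r.get_state()
for th,phi,z in ((1.51,.1,.13),(1.51,.1,.057),(1.2,.2,.057),(.9,.3,.057),(.6,.4,.057),(.3,.5,.057),(0.05,.5,.057)):
    az=.43-np.pi/2-th; er=A([np.cos(az),np.sin(az)]); et=A([-er[1],er[0]])
    d=.040 if th>1.5 else .021
    q=hg+er*.103-et*d; print(th,end=' '); go([*q,z],tiltframe(.43,phi),g=0)
E
```

```text
(array([0.3386, 0.1054, 0.0818]), np.float64(0.026079708628976035))
(array([0.6078, 0.28  , 0.0864]), np.float64(0.0032746667803112365))
(array([0.3851, 0.1783, 0.0932]), np.float64(0.04457404746678163))
(array([0.4892, 0.2547, 0.1285]), np.float64(0.003720512177695548))
(array([0.4112, 0.1818, 0.1216]), np.float64(0.0010820825538085529))
0 [0.4653 0.1488 0.    ] [0.3262 0.0459 0.    ] [0.6528 0.2465 0.    ]
0.1 [0.4736 0.1379 0.1   ] [0.3499 0.0465 0.1   ] [0.6403 0.2248 0.1   ]
1.51 lin [ 4.3 12.   1.5] rot [0.142 0.865 0.241] tcp [0.4493 0.1232 0.13  ] t 12.175
1.51 lin [10.3 12.   5.6] rot [0.142 0.865 0.241] tcp [0.4493 0.1232 0.057 ] t 12.175
1.2 lin [11.   7.   4.6] rot [0.153 0.766 0.232] tcp [0.4722 0.0772 0.057 ] t 12.175
0.9 lin [10.9  3.9  4.8] rot [0.163 0.667 0.222] tcp [0.4936 0.0542 0.057 ] t 12.175
0.6 lin [10.3  1.   5.6] rot [0.173 0.567 0.213] tcp [0.5209 0.0385 0.057 ] t 12.175
0.3 lin [ 9.2 -1.5  7.2] rot [0.183 0.468 0.203] tcp [0.5515 0.0316 0.057 ] t 12.175
0.05 lin [ 8.  -3.1  8.9] rot [0.183 0.468 0.203] tcp [0.5777 0.0331 0.057 ] t 12.175
```

```bash
python3 -m jog '{"linear":[[-1,1,-2],[-1.5,3,-2.4],[-1.5,6,-2.4],[-1.5,9,-2.4],[-1.5,11.2,-2.4],[-1.5,11.2,-2.4],[-1.5,11.2,-2.4],[-1.5,11.2,-2.4]],"delta_rot":[[0,0.1,0],[0.03,0.3,0.05],[0.06,0.45,0.1],[0.1,0.6,0.17],[0.142,0.865,0.241],[0.142,0.865,0.241],[0.142,0.865,0.241],[0.142,0.865,0.241]]}' 0 40
python3 - <<'E'
from b import *
hg=A([.559,.1365]); s=r.get_state(); print(s['joints'])
th=1.51; az=.43-np.pi/2-th; er=A([np.cos(az),np.sin(az)]); et=A([-er[1],er[0]])
q=hg+er*.103-et*.032; go([*q,.13],tiltframe(.43,.1),g=0);go([*q,.057],tiltframe(.43,.1),g=0)
it,is_=r.camera_info('top'),r.camera_info('side')
for c in ('top','side'): r.capture(c); print(c,[(d['bbox'],d['conf']) for d in r.look_for('keeper_grip',c)[:2]])
i=r.camera_info('wrist'); im=r.capture('wrist'); 
for p in [(.4723,.0892,.081),(*q,.057)]: cv2.circle(im,tuple(int(round(v)) for v in proj(i,p)),4,(0,0,255),1)
cv2.imwrite('pics/w3.png',im)
E
```

```text
t: 13.18
tcp_pos: [0.4544, 0.1172, 0.1991]
eef_rot: [0.049, -0.213, 0.976, 0.011]
ft_force: [-0.2, -0.5, -0.1]
gripper_width: 0.0002
finger_force: 0.0
[-0.0599 -0.4399 -0.454   1.4681  0.0482 -0.4882]
lin [ 0.9 -0.   6.9] rot [0.001 0.001 0.   ] tcp [0.4531 0.1162 0.13  ] t 13.175
lin [ 1.6 -0.1 14.1] rot [0.001 0.001 0.   ] tcp [0.4531 0.1162 0.057 ] t 13.175
top [([223.9, 230.3, 253.2, 279.2], 0.63)]
side [([254.2, 252.3, 324.9, 273.9], 0.95), ([204.4, 219.7, 323.4, 288.1], 0.49)]
```

View pics/w3.png

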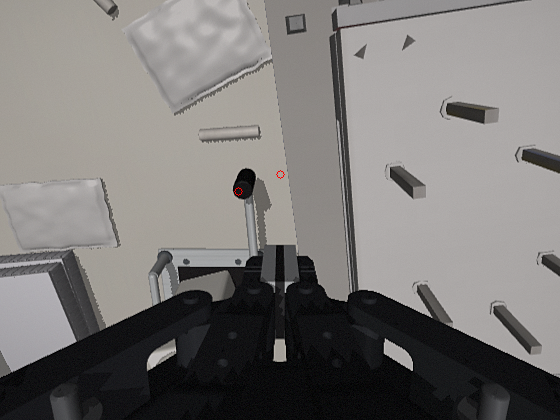

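The knob top at (238,191) matches the prediction and the pusher spot at (280,175) is clear. I'll descend there.

```bash
python3 -m jog '{"linear":[[0.9,0,5],[1.6,-0.1,10],[1.6,-0.1,14.1],[1.6,-0.1,14.1],[1.6,-0.1,14.1]],"delta_rot":[[0,0,0],[0,0,0],[0,0,0],[0,0,0],[0,0,0]]}'
python3 - <<'E'
from b import *
hg=A([.559,.1365])
for th,phi in ((1.5,.1),(1.35,.14),(1.2,.2),(1.05,.25),(.9,.3),(.75,.35),(.6,.4),(.45,.45),(.3,.5),(.15,.5),(0.05,.5),(0,.5)):
    az=.43-np.pi/2-th; er=A([np.cos(az),np.sin(az)]); et=A([-er[1],er[0]])
    q=hg+er*.103-et*.0215; print(th,end=' '); go([*q,.057],tiltframe(.43,phi),g=0)
E
```

```text
t: 14.05
tcp_pos: [0.4545, 0.115, 0.0602]
eef_rot: [0.05, -0.213, 0.976, 0.01]
ft_force: [0.8, 0.7, 0.8]
gripper_width: -0.0001
finger_force: 0.0
1.5 lin [ 0.1 -1.   0.3] rot [-0.001  0.002 -0.001] tcp [0.4583 0.1059 0.057 ] t 14.05
1.35 lin [ 0.2 -2.6  0.3] rot [-0.001 -0.038 -0.001] tcp [0.464  0.0912 0.057 ] t 14.05
1.2 lin [ 0.  -4.1  0.3] rot [-0.001 -0.098 -0.001] tcp [0.4719 0.0775 0.057 ] t 14.05
1.05 lin [-0.4 -5.7  0.4] rot [-0.001 -0.148 -0.   ] tcp [0.4817 0.0652 0.057 ] t 14.05
0.9 lin [-1.  -7.1  0.4] rot [-0.001 -0.198 -0.   ] tcp [0.4932 0.0544 0.057 ] t 14.05
0.75 lin [-1.8 -8.5  0.5] rot [-0.001 -0.248 -0.   ] tcp [0.5062 0.0455 0.057 ] t 14.05
0.6 lin [-2.8 -9.7  0.6] rot [-0.001 -0.298 -0.   ] tcp [0.5204 0.0386 0.057 ] t 14.05
0.45 lin [ -3.9 -10.7   0.7] rot [-0.001 -0.348 -0.   ] tcp [0.5354 0.034  0.057 ] t 14.05
0.3 lin [ -5.2 -11.6   0.9] rot [-0.001 -0.398 -0.   ] tcp [0.551  0.0316 0.057 ] t 14.05
0.15 lin [ -6.7 -12.3   1. ] rot [-0.001 -0.398 -0.   ] tcp [0.5668 0.0316 0.057 ] t 14.05
0.05 lin [ -7.7 -12.6   1.1] rot [-0.001 -0.398 -0.   ] tcp [0.5772 0.0329 0.057 ] t 14.05
0 lin [ -8.2 -12.7   1.2] rot [-0.001 -0.398 -0.   ] tcp [0.5824 0.0339 0.057 ] t 14.05
```

```bash
python3 -m jog '{"linear":[[0.1,-1,0],[0.2,-2.6,0],[0,-4.1,0],[-0.4,-5.7,0.1],[-1,-7.1,0.1],[-1.8,-8.5,0.2],[-2.8,-9.7,0.3],[-3.9,-10.7,0.4],[-3.9,-10.7,0.4]],"delta_rot":[[0,0,0],[0,-0.04,0],[0,-0.1,0],[0,-0.15,0],[0,-0.2,0],[0,-0.25,0],[0,-0.3,0],[0,-0.35,0],[0,-0.35,0]]}'
python3 - <<'E'
from b import *
hg=A([.559,.1365]); print(r.get_state()['joints'])
for th,phi in ((.3,.5),(.15,.5),(0.05,.5),(0,.5),(-.05,.5)):
    az=.43-np.pi/2-th; er=A([np.cos(az),np.sin(az)]); et=A([-er[1],er[0]])
    q=hg+er*.103-et*.0215; print(th,end=' '); go([*q,.057],tiltframe(.43,phi),g=0)
im=r.capture('top')[100:300,160:360]; im2=r.capture('side')[100:300,160:360]
cv2.imwrite('pics/c4.png',cv2.resize(np.hstack([im2,im]),(800,400)))
E
```

```text
t: 15.18
tcp_pos: [0.5345, 0.033, 0.0594]
eef_rot: [0.219, -0.207, 0.952, 0.047]
ft_force: [0.1, 0.1, 0.4]
gripper_width: 0.0001
finger_force: 0.0
[-0.3699 -0.6071 -0.8891  0.9614  0.3166 -0.7459]
0.3 lin [-1.2 -0.8  0.9] rot [-0.002 -0.049 -0.001] tcp [0.551  0.0316 0.057 ] t 15.175
0.15 lin [-2.5 -1.5  1.5] rot [-0.002 -0.049 -0.001] tcp [0.5668 0.0316 0.057 ] t 15.175
0.05 lin [-3.4 -1.8  1.9] rot [-0.002 -0.049 -0.001] tcp [0.5772 0.0329 0.057 ] t 15.175
0 lin [-3.8 -1.9  2.1] rot [-0.002 -0.049 -0.001] tcp [0.5824 0.0339 0.057 ] t 15.175
-0.05 lin [-4.3 -2.   2.4] rot [-0.002 -0.049 -0.001] tcp [0.5875 0.0352 0.057 ] t 15.175
```

View pics/c4.png

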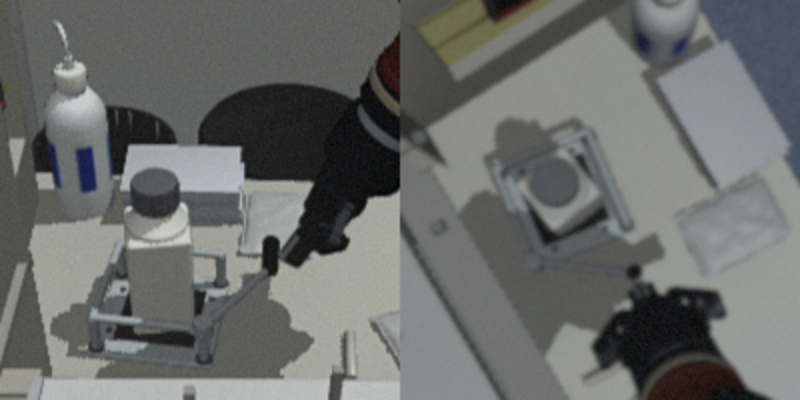

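The bar has swung to about 0.5 rad with the knob against the fingertips at (635,272) in the right half. I'll continue the arc to the stop.

```bash
python3 -m jog '{"linear":[[-0.6,-0.4,0.3],[-1.2,-0.8,0.6],[-1.8,-1.2,1],[-2.5,-1.5,1.3],[-3,-1.6,1.5],[-3.4,-1.8,1.7],[-3.8,-1.9,1.9],[-3.8,-1.9,1.9]],"delta_rot":[[0,-0.02,0],[0,-0.05,0],[0,-0.05,0],[0,-0.05,0],[0,-0.05,0],[0,-0.05,0],[0,-0.05,0],[0,-0.05,0]]}'
python3 - <<'E'
from b import *
s=r.get_state(); print(s['joints']); hg=A([.559,.1365]); d=s['tcp_pos'][:2]-hg; c,sn=np.cos(.43),np.sin(.43); print('tcp in holder about hinge',d@[c,sn],d@[-sn,c])
it,is_=r.camera_info('top'),r.camera_info('side')
im=r.capture('top')[100:300,160:360]; im2=r.capture('side')[100:300,160:360]
cv2.imwrite('pics/c5.png',cv2.resize(np.hstack([im2,im]),(800,400)))
print('shut knob px side',proj(is_,(.5994,.0458,.081)),'top',proj(it,(.5994,.0458,.081)))
R0=rot(s['eef_rot']); print('1cm push',R0.inv().apply([c,sn,0]))
E
```

```text
t: 16.27
tcp_pos: [0.5806, 0.0349, 0.0577]
eef_rot: [0.242, -0.207, 0.947, 0.053]
ft_force: [0.3, -0.8, -0.2]
gripper_width: -0.0002
finger_force: 0.0
[-0.3502 -0.4739 -0.8186  0.8552  0.3443 -0.715 ]
tcp in holder about hinge -0.022736486608893332 -0.1013179429988605
shut knob px side [271.2172 212.9845] top [273.4489 209.8871]
1cm push [-0.8773  0.      0.48  ]
```

View pics/c5.png

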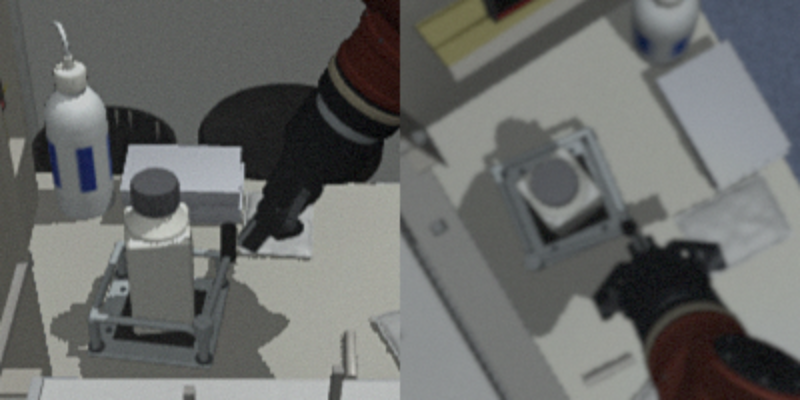

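The knob is at side pixel (274,214) against (271,213) when shut, so it's a few millimetres short. I'll push in small steps until the stop shows in the force.

```bash
python3 -m jog '{"linear":[[-0.2,0,0.1],[-0.35,0,0.2],[-0.45,0,0.25],[-0.45,0,0.25]],"delta_rot":[[0,0,0],[0,0,0],[0,0,0],[0,0,0]]}'; python3 -m jog '{"linear":[[-0.1,0,0.05],[-0.2,0,0.1],[-0.25,0,0.13],[-0.25,0,0.13]],"delta_rot":[[0,0,0],[0,0,0],[0,0,0],[0,0,0]]}'
```

```text
t: 16.88
tcp_pos: [0.5851, 0.037, 0.0577]
eef_rot: [0.242, -0.207, 0.947, 0.053]
ft_force: [-0.1, 0.1, -0.0]
gripper_width: -0.0001
finger_force: 0.1
t: 17.38
tcp_pos: [0.5876, 0.0382, 0.0577]
eef_rot: [0.242, -0.207, 0.947, 0.053]
ft_force: [-1.1, -0.5, -0.3]
gripper_width: -0.0002
finger_force: 0.2
```

```bash
python3 -m jog '{"linear":[[-0.1,0,0.05],[-0.2,0,0.1],[-0.25,0,0.13],[-0.25,0,0.13]],"delta_rot":[[0,0,0],[0,0,0],[0,0,0],[0,0,0]]}'; python3 -m jog '{"linear":[[-0.1,0,0.05],[-0.2,0,0.1],[-0.2,0,0.1]],"delta_rot":[[0,0,0],[0,0,0],[0,0,0]]}'
```

```text
t: 17.88
tcp_pos: [0.5891, 0.0387, 0.0572]
eef_rot: [0.241, -0.206, 0.947, 0.052]
ft_force: [-14.7, -5.9, 7.8]
gripper_width: -0.0005
finger_force: 8.0
t: 18.25
tcp_pos: [0.5899, 0.039, 0.0568]
eef_rot: [0.239, -0.205, 0.948, 0.052]
ft_force: [-30.7, -12.8, 18.6]
gripper_width: -0.0002
finger_force: 16.7
```

The force rose sharply, so the bar is on its stop. I'll back off and check.

```bash
python3 -m jog '{"linear":[[0.5,0,-0.6],[1,0,-3],[1,0,-6],[1,0,-10],[1,0,-12],[1,0,-12]],"delta_rot":[[0,0,0],[0,0,0],[0,0,0],[0,0,0],[0,0,0],[0,0,0]]}'
python3 - <<'E'
from b import *
im=r.capture('top')[100:300,160:360]; im2=r.capture('side')[100:300,160:360]
cv2.imwrite('pics/c6.png',cv2.resize(np.hstack([im2,im]),(800,400)))
E
```

```text
t: 19.0
tcp_pos: [0.5327, 0.012, 0.1603]
eef_rot: [0.243, -0.207, 0.946, 0.052]
ft_force: [0.5, 0.4, 0.2]
gripper_width: 0.0001
finger_force: 0.0
```

View pics/c6.png

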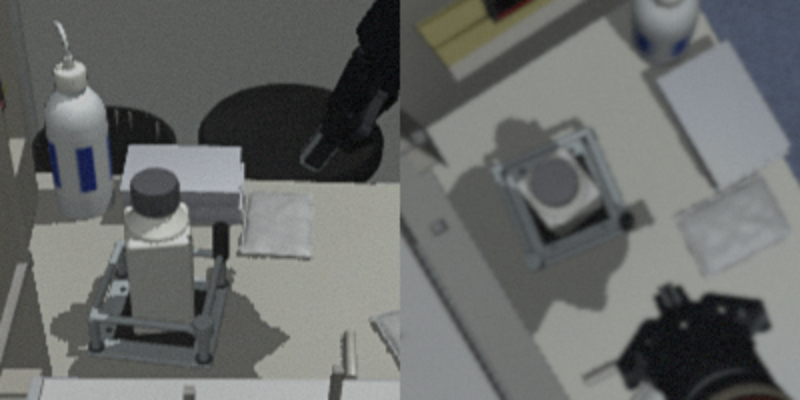

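The bar lies shut across the front, with its knob at the front right corner at (626,217) in the right half. The bottle stands upright in the middle, the other things are unmoved, and the arm is clear.

```bash
python3 -c "
from station import r
print(r.sign_off())"
```

```text
the job is handed in; nothing more can be done
None
```

The bottle stands upright in the middle of the holder, the keeper bar is pushed shut to its stop, the trays, pouches and wash bottle look unmoved in the last pictures, and the job is handed in; sign-off returned no verdict.

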